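# Wedge the rocking craft chest

## Task

The craft chest must stand firm for decorating, but it rocks because one of its ball feet (the dark one) is too short. Without lifting anything, push the loose wooden wedge, thin end first, well under that foot until the chest stands level and no longer rocks, then press down on the lid above that foot to check that it stays put, and come away leaving the wedge bearing there. Do not shove the chest along the table or disturb the things around it.

Things in the scene. Friction and masses are not known exactly. Their poses are not given: they have to be found in the camera images.
- chest: White craft chest, pale wood lid 180 (x) x 240 (y) mm, top 108 mm high; 1.5 kg, loose, on four 28 mm ball feet centred at (+-68, +-98) mm. Origin: at table level under its centre, z up. Walls at x = +-85, y = +-115 mm, lower edge 26 mm up; the lid juts out 5 mm. Three drawers on its +x face, brass knobs out to x = 108 mm. The foot at (+68, +98) mm is too short; the other three carry it level.
- foot_under (a point): Lowest point of the short ball foot (28 mm ball of dark wood, a replacement; the other three are pale), below the ball's centre. It hangs 4.5 to 8 mm above the table (differs each time) while the chest is level.
- corner_top (a point): Point on the lid's upper face straight above the short foot, 22 mm in from two edges of the lid, 108 mm above the table when the chest is level: where to press. While the foot hangs free, about 4 N down here rocks the chest until the foot meets the table; let go, it rocks back. With the wedge bearing it hardly sinks (under 1 mm).
- wedge: Loose brown beech wedge, 140 x 40 mm, 40 g, flat on the table. Origin: centre of the underside; +x points to the thin end (2 mm thick, x = +70 mm). It thickens evenly by 1 mm each 10 mm to 16 mm at the square upright heel (x = -70 mm). At the start it lies on the chest's +y side, thin end roughly towards the short foot, 35 to 70 mm short of the foot's centre.
- thin_end (a point): Middle of the wedge's thin edge, at table level. At the start the wedge may point up to about 20 degrees past the foot or lie 15 mm aside; nudged sideways near its heel it turns about a point some 25 mm before its middle. The foot should bear on its sloping face, not on its long edge.
- heel (a point): Middle of the wedge's upright heel face (40 mm wide, 16 mm high), 8 mm above the table: where to push. A fraction of a newton slides the wedge; once it bears on the foot the push climbs within a few millimetres: 2 to 4 N sets it firmly, beyond about 6 N it lifts or shoves the chest.
- brush_block: Bystander: pale wooden block, 75 mm cube, with paint brushes standing in it up to about 220 mm high. Origin: centre of its underside.
- paint_jar: Bystander: white jar with blue lid, 60 mm across, 85 mm high. Origin: centre of its underside.
- owl_head: Bystander: white half ball modelled as an owl's head, 110 mm across, about 72 mm high with its ears. Origin: centre of its underside.
- glue_dish: Bystander: white saucer for glue, 84 mm across, 22 mm high. Origin: centre of its underside.

How it is judged:
By the outcome, as a careful person would: the job done as asked, in the order asked, and still so for the second after the job is handed in, with the robot touching nothing.
It also fails if it takes over 58 s, if anything falls off the work surface, if the arm or the gripper's body presses on something with over 40 N, if the wrist force passes 120 N, or if a joint passes its speed limit or range.

## Robot

A 7-joint arm with a two-finger parallel gripper is mounted at the origin on the work surface. World frame = base frame: x ahead of the robot, y to its left, z up, the work surface at z = 0. Lengths are in m, angles in rad, forces in N, time in s.
With the tool pointing down it reaches from about 0.425 to 0.95 m from the base axis. Payload 4.7 kg.
Tool frame: the origin (TCP) lies on the centre line of the jaws, within the pads' length; the fingertips stand 8 mm ahead of it and the grasp point (between the pads) lies 11 mm behind it; z points along the fingers, y is the line along which they close (so a half turn about z gives the same grasp; the last joint's range is limited). The gripper opens to 85 mm and grips with 20 to 120 N. Pads are 22 mm wide; open, the fingers measure 114 mm over their backs; the gripper's body (76 mm by 85 mm) begins 54 mm behind the grasp point. The pads swing forward as they close: fully open they stand 13 mm farther back than shut.
Start: joints at [1.173, 0.469, -0.049, 1.532, 0.024, 1.141, -0.082], TCP at [0.243, -0.63, 0.239] pointing down, gripper open.
Joint ranges: [-2.59, 2.59], [-0.33, 1.99], [-1.39, 1.29], [0.1, 2.45], [-1.04, 4.18], [0.21, 1.99], [-2.66, 2.66]. Speed limits (rad/s): [2.57, 2.57, 3.14, 3.14, 3.14, 3.14, 3.14].

## Interface

Orientations are given as a 3x3 rotation matrix whose columns are the frame's x, y, z axes.
In Python, from plant import manip gives the robot as it stands.
- The arm moves only by the tool step_arm, never from a script. Its argument "increments" is a list of rows, each a list of 7 numbers: the shift along the tool's x, y, z as a fraction of full scale, then the turn, a rotation vector about the tool's x, y, z as a fraction of full scale, then the finger opening in mm, from 0 to 85.4. A call has 1 to 5 rows; each row is the pose to reach, as a shift and turn from the pose commanded when the call began, along the tool's axes at that moment; what a row does not reach only later rows make up. Full scale, the value 1, is 120 mm for a shift and 60 degrees for a turn. A row lasts 1/8 s, in which the tool goes at most 62.5 mm and 10.7 degrees, less where a joint would pass 70% of its speed; a pose out of reach is approached as far as the arm can. A call with a number of a shift or a turn outside -1 to 1 is refused whole. A call with a gripper value outside its range is refused whole. The fingers move at their own pace and stop on an object; "squeeze" is the grip in N (left out, the last holds). Time passes only in rows, so rows that repeat a pose let the fingers close. It gives the time, the measured TCP pose, the force, the opening and the grip force at its end, in the units of the state.
- manip.observe(): the state, without advancing time (a new reading comes with each control period).
- manip.camera(name): name is "scene" or "top" or "wrist"; returns the picture (480x640x3 uint8, red, green, blue); there is no depth.
- manip.camera_model(name): a dict with "fov_y" (degrees; the focal length in pixels is half the picture's height over the tangent of half this angle, whatever the lens; pixels are square), "cx", "cy" (the principal point, pixels), "eye" and "attitude" of the camera in the world. Camera axes: x right, y down, z forward; pixel columns grow to the right and rows downward; lengths in m; the calibration is good to about 2 mm. A picture is of the moment at which its call begins: read the wrist's pose just before it. camera_model takes no time and is no camera call; for the wrist camera it gives the pose at the moment of the call.
- manip.close_job(): hands the job in; it is judged then, once.
The state is a dict: "t": time; "joint_positions": joint angles; "qvel": joint speeds; "tau": joint torques, N m; "position": TCP position; "tcp_rot": TCP orientation; "wrist_force": force on the tool from outside, world axes, zero at the start; "ft_torque": the same for the moment, N m; "opening": finger opening in m; "grasp_force": force on a finger pad.
Only numpy, scipy, OpenCV 4.12 (cv2) and the standard library are available. Lean on these libraries where they do the work, as an engineer would, in place of code of your own. Each camera call takes 0.05 s, during which the arm holds its last target. There are 200 camera calls.

## Working session

There is one attempt and no reset: what is moved stays moved. The work goes in short steps, Python scripts to look and compute and a tool call to move; the robot and the scene stay as the last step left them, time stands still between calls to the robot, and variables do not carry over. Pictures are saved under pics/ and viewed, at most 10 in all, crops included, and the job is handed in when it is done.

Besides the shell and the picture viewer there is one more tool, called after "Emit:" as a command line: name --pt "numbers of a row" for each row, then --argument value for the rest. step_arm: Moves the arm, as the interface text tells. Shift numbers are shares of 120 mm and turn numbers shares of 60 degrees, none past 1 either way. Its arguments: {"type":"object","properties":{"increments":{"type":"array","items":{"type":"array","items":{"type":"number"}}},"squeeze":{"type":"number"}},"required":["increments"]}

```bash
ls; mkdir -p pics; cat > h.py <<'E'
import numpy as np, cv2
from plant import manip
def model(n):
    m=manip.camera_model(n); f=240/np.tan(np.radians(m['fov_y'])/2)
    return f,m['cx'],m['cy'],np.array(m['eye']),np.array(m['attitude']),m
def ray(M,u,v):
    f,cx,cy,e,R,_=M; d=R@np.array([(u-cx)/f,(v-cy)/f,1]); return e,d
def onz(M,u,v,z):
    e,d=ray(M,u,v); return e+d*(z-e[2])/d[2]
def proj(M,p):
    f,cx,cy,e,R,_=M; c=R.T@(np.array(p)-e); return np.array([cx+f*c[0]/c[2],cy+f*c[1]/c[2]])
E
python3 - <<'E'
from h import *
for n in ['scene','top']:
    im=manip.camera(n); cv2.imwrite(f'pics/{n}0.png',im[:,:,::-1]); print(n,model(n)[5])
print(manip.observe())
E
```

```text
pics
scene {'fov_y': 50.15767710330406, 'cx': 313.0448681627775, 'cy': 240.16647841113883, 'eye': array([1.11673706, 0.57758426, 0.71161467]), 'attitude': array([[-0.78070533,  0.36323696, -0.50848609],
       [ 0.62458079,  0.47955005, -0.6163851 ],
       [ 0.01995068, -0.79880577, -0.60125811]])}
top {'fov_y': 47.45229251060894, 'cx': 319.8807148272288, 'cy': 236.78520588878865, 'eye': array([ 0.38322652, -0.05997628,  1.13780594]), 'attitude': array([[ 0.01675496, -0.97553676,  0.21919696],
       [-0.99983832, -0.01777812, -0.00269598],
       [ 0.00652694, -0.21911635, -0.9756769 ]])}
{'t': 0.1, 'joint_positions': array([ 1.17310578,  0.4693823 , -0.04857837,  1.53355228,  0.02407344,
        1.14100175, -0.08228344]), 'qvel': array([-0.00102224, -0.00153005,  0.00074177, -0.00343137, -0.00147614,
        0.00053181, -0.00021476]), 'tau': array([ 1.02884740e-03, -5.11514890e+01, -4.68339678e-02, -2.38391733e+01,
        1.08215478e-02,  4.37509851e-03, -5.82033664e-06]), 'position': array([ 0.24315976, -0.62914413,  0.23836118]), 'tcp_rot': array([[ 9.32757084e-01,  3.60504878e-01, -6.74967052e-04],
       [ 3.60505507e-01, -9.32755670e-01,  1.62479132e-03],
       [-4.38341463e-05, -1.75886495e-03, -9.99998452e-01]]), 'wrist_force': array([0.31316513, 0.1392692 , 0.39233125]), 'ft_torque': array([ 0.00408033, -0.02747705,  0.03270645]), 'grasp_force': 0.0, 'opening': 0.085203972431579}
```

View pics/scene0.png

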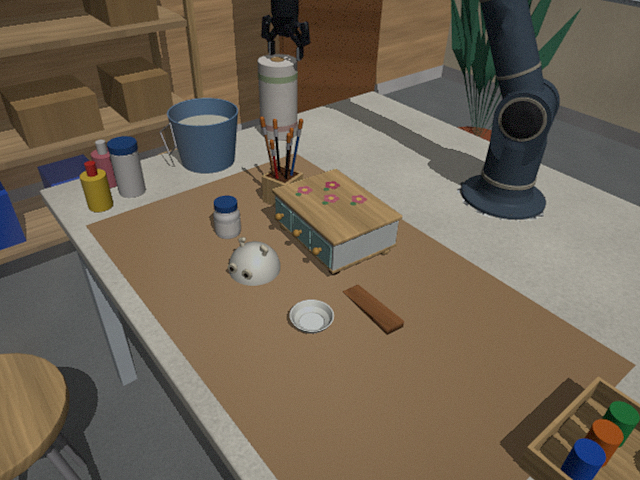

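View pics/top0.png

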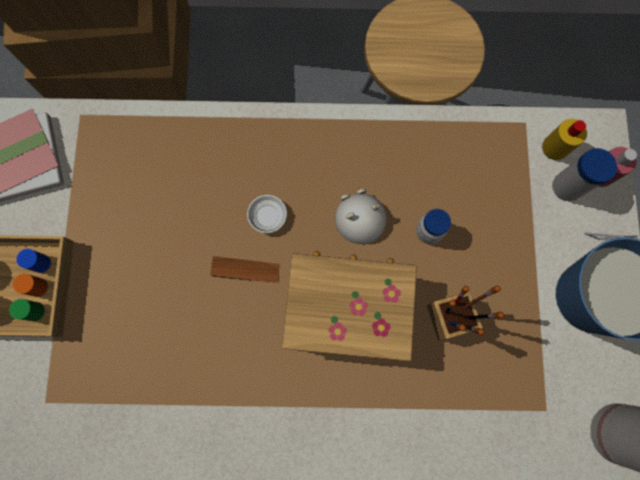

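The scene view shows the chest, with the wedge from about (350,290) to (395,327). In the top view the lid corners are near (291,254), (416,264), (410,360) and (284,350), and the wedge runs from its heel at (212,267) to its thin end at (279,272).

```bash
cat > m.py <<'E'
from h import *
for n,box in [('top',(195,240,285,300)),('scene',(335,275,415,340))]:
    im=cv2.imread(f'pics/{n}0.png'); M=model(n)
    x0,y0,x1,y1=box; c=im[y0:y1,x0:x1].astype(int)
    b,g,r=c[...,0],c[...,1],c[...,2]
    mask=((r/(g+1.)>1.65)).astype(np.uint8)
    mask=cv2.morphologyEx(mask,cv2.MORPH_OPEN,np.ones((3,3)))
    cs,_=cv2.findContours(mask,0,1); k=max(cs,key=cv2.contourArea)
    print(n,'area',cv2.contourArea(k), 'ratio med mat',np.median(r/(g+1.)))
    q=cv2.approxPolyDP(cv2.convexHull(k),3,True)[:,0]+[x0,y0]
    print([(tuple(p),onz(M,*p,0.0).round(4)[:2],onz(M,*p,.016).round(4)[:2]) for p in q.tolist()])
    bx=cv2.boxPoints(cv2.minAreaRect(k))+[x0,y0]
    print('rect',[onz(M,*p,0.008).round(4)[:2] for p in bx])
    cv2.imwrite(f'pics/mask_{n}.png',mask*255)
# lid by top mask
im=cv2.imread('pics/top0.png'); M=model('top')
c=cv2.cvtColor(im,cv2.COLOR_BGR2HSV); 
for n,cor in [('top',[(291,254),(416,264),(410,360),(284,350)]),('scene',[(332,237+0),(275,194),(332,171),(401,214)])]:
    g=cv2.imread(f'pics/{n}0.png',0); M=model(n)
    p=cv2.cornerSubPix(g,np.float32(cor)[:,None],(4,4),(-1,-1),(3,40,.01))[:,0]
    P=[onz(M,*q,.108) for q in p]; print(n,p.round(1).tolist(),np.round(P,4)[:,:2].tolist(),[round(float(np.linalg.norm(P[i]-P[i-1])),4) for i in range(4)])
# crop composites
a=cv2.imread('pics/top0.png')[235:375,195:425]; b=cv2.imread('pics/scene0.png')[165:345,265:415]
a=cv2.resize(a,None,fx=2.2,fy=2.2,interpolation=2); b=cv2.resize(b,None,fx=1.9,fy=1.9,interpolation=2)
h=max(a.shape[0],b.shape[0]); o=np.zeros((h,a.shape[1]+b.shape[1],3),np.uint8); o[:a.shape[0],:a.shape[1]]=a; o[:b.shape[0],a.shape[1]:]=b
cv2.imwrite('pics/c1.png',o); print(o.shape)
E
python3 m.py
```

```text
top area 6.0 ratio med mat 1.2843137254901962
[((225, 262), array([0.5806, 0.1363]), array([0.5779, 0.1335])), ((222, 264), array([0.5763, 0.1423]), array([0.5735, 0.1395]))]
rect [array([0.5791, 0.1412]), array([0.5793, 0.1349]), array([0.575 , 0.1346]), array([0.5749, 0.1409])]Traceback (most recent call last):
  File "m.py", line 8, in <module>
    cs,_=cv2.findContours(mask,0,1); k=max(cs,key=cv2.contourArea)
                                       ~~~^^^^^^^^^^^^^^^^^^^^^^^^
ValueError: max() iterable argument is empty
```

```bash
python3 - <<'E'
s=open('m.py').read()
s=s.replace("mask=((r/(g+1.)>1.65)).astype(np.uint8)","L=cv2.cvtColor(c.astype(np.uint8),cv2.COLOR_BGR2LAB).astype(float); d=np.linalg.norm(L-np.median(L.reshape(-1,3),0),axis=2); d8=np.clip(d*3,0,255).astype(np.uint8); th,mask=cv2.threshold(d8,0,1,cv2.THRESH_OTSU); print('th',th)")
open('m.py','w').write(s)
E
python3 m.py
```

```text
th 60.0
top area 1258.0 ratio med mat 1.2843137254901962
[((212, 259), array([0.5866, 0.164 ]), array([0.5837, 0.1609])), ((279, 264), array([0.5784, 0.0222]), array([0.5757, 0.021 ])), ((278, 281), array([0.5423, 0.0231]), array([0.54  , 0.0219])), ((213, 276), array([0.5504, 0.1598]), array([0.5481, 0.1567]))]
rect [array([0.5493, 0.1642]), array([0.5924, 0.1621]), array([0.579 , 0.0196]), array([0.5361, 0.0229])]
th 68.0
scene area 1135.5 ratio med mat 1.219298245614035
[((344, 291), array([0.5724, 0.0211]), array([0.5846, 0.0336])), ((358, 285), array([0.5371, 0.0251]), array([0.5502, 0.0375])), ((400, 318), array([0.5371, 0.1444]), array([0.5501, 0.1542])), ((403, 326), array([0.548 , 0.1626]), array([0.5608, 0.1719])), ((386, 334), array([0.5881, 0.1573]), array([0.6   , 0.1667]))]
rect [array([0.5863, 0.0299]), array([0.531 , 0.0123]), array([0.5451, 0.1652]), array([0.5949, 0.1761])]Traceback (most recent call last):
  File "m.py", line 20, in <module>
    p=cv2.cornerSubPix(g,np.float32(cor)[:,None],(4,4),(-1,-1),(3,40,.01))[:,0]
      ~~~~~~~~~~~~~~~~^^^^^^^^^^^^^^^^^^^^^^^^^^^^^^^^^^^^^^^^^^^^^^^^^^^^
cv2.error: OpenCV(4.12.0) :-1: error: (-5:Bad argument) in function 'cornerSubPix'
> Overload resolution failed:
>  - Layout of the output array corners is incompatible with cv::Mat
>  - Expected Ptr<cv::UMat> for argument 'corners'
```

```bash
sed -i 's/np.float32(cor)\[:,None\]/np.float32(cor)[:,None].copy()/' m.py; sed -i 's/\[:,None\].copy()/.reshape(-1,1,2).copy()/' m.py; python3 m.py | tail -3
```

```text
top [[292.8999938964844, 254.3000030517578], [415.20001220703125, 266.0], [410.3999938964844, 359.79998779296875], [281.79998779296875, 347.29998779296875]] [[0.5793, -0.0117], [0.5607, -0.2461], [0.3854, -0.2333], [0.4041, 0.004]] [0.1759, 0.2351, 0.1758, 0.2381]
scene [[332.0, 237.0], [275.0, 194.0], [332.0, 171.0], [401.29998779296875, 217.39999389648438]] [[0.5699, -0.0267], [0.5672, -0.2251], [0.3985, -0.2284], [0.4094, 0.0086]] [0.1643, 0.1984, 0.1687, 0.2372]
(342, 791, 3)
```

View pics/c1.png

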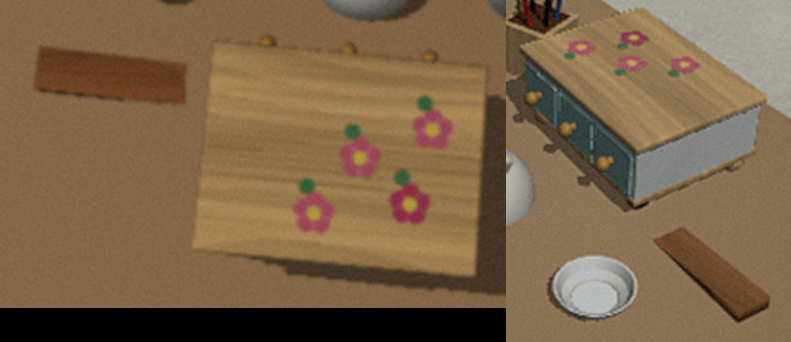

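The masks and corners put the short foot at about (0.558, -0.030), the wedge's thin end at (0.558, 0.023) and its heel at (0.567, 0.160). The chest is yawed about -4.5°. Next I'll go high over to the wedge and look from near.

Emit:
step_arm --pt "0 0 -0.5 0 0 0 40" --pt "0.1 -0.1 -0.7 0 0 0 0" --pt "0.45 -0.5 -0.7 0 0 0 0" --pt "0.8 -0.85 -0.7 0 0 0 0" --pt "0.92 -1 -0.7 0 0 0 0"

```text
t: 0.72
position: [0.3055, -0.4734, 0.3233]
tcp_rot: [[0.931, 0.366, 0.001], [0.366, -0.931, 0.001], [0.001, -0.001, -1.0]]
wrist_force: [-0.1, 0.2, -0.3]
opening: 0.0
grasp_force: 0.0
```

Emit:
step_arm --pt "0.3 -0.33 0 0 0 0 0" --pt "0.6 -0.66 0 0 0 0 0" --pt "0.92 -1 0 0 0 0 0" --pt "0.92 -1 0 0 0 0 0"

```text
t: 1.23
position: [0.3646, -0.322, 0.3235]
tcp_rot: [[0.93, 0.368, 0.001], [0.368, -0.93, 0.0], [0.001, -0.0, -1.0]]
wrist_force: [0.0, -1.3, 0.7]
opening: -0.0001
grasp_force: 0.0
```

Emit:
step_arm --pt "0.3 -0.33 0 0 0 0 0" --pt "0.6 -0.66 0 0 0 0 0" --pt "0.92 -1 0 0 0 0 0" --pt "0.92 -1 0 0 0 0 0"

```text
t: 1.72
position: [0.4237, -0.1714, 0.3234]
tcp_rot: [[0.93, 0.367, 0.001], [0.367, -0.93, 0.0], [0.001, -0.0, -1.0]]
wrist_force: [-0.2, -0.8, 0.4]
opening: 0.0001
grasp_force: 0.0
```

Emit:
step_arm --pt "0.3 -0.33 0 0 0 0 0" --pt "0.6 -0.66 0 0 0 0 0" --pt "0.92 -1 0 0 0 0 0" --pt "0.92 -1 0 0 0 0 0"

```text
t: 2.22
position: [0.4832, -0.0204, 0.3232]
tcp_rot: [[0.931, 0.366, 0.0], [0.366, -0.931, 0.001], [0.001, -0.001, -1.0]]
wrist_force: [-0.1, -0.8, 0.5]
opening: 0.0
grasp_force: 0.0
```

Emit:
step_arm --pt "0.3 -0.33 0 0 0 -0.17 0" --pt "0.6 -0.66 0 0 0 -0.34 0" --pt "0.92 -0.92 0 0 0 -0.51 0" --pt "1 -1 0 0 0 -0.68 0" --pt "1 -1 0 0 0 -0.84 0"

```text
t: 2.85
position: [0.552, 0.1306, 0.3223]
tcp_rot: [[0.313, 0.95, -0.001], [0.95, -0.313, -0.001], [-0.001, -0.001, -1.0]]
wrist_force: [1.0, -0.6, 0.2]
opening: 0.0
grasp_force: 0.0
```

Emit:
step_arm --pt "0.3 0 0 0 0 -0.12 0" --pt "0.6 0 0 0 0 -0.24 0" --pt "0.6 0 0 0 0 -0.24 0"

```text
t: 3.22
position: [0.5746, 0.2003, 0.3222]
tcp_rot: [[0.071, 0.997, -0.001], [0.997, -0.071, 0.0], [-0.0, -0.001, -1.0]]
wrist_force: [-0.7, -0.3, -0.0]
opening: 0.0002
grasp_force: 0.0
```

```bash
python3 - <<'E'
from h import *
M=model('wrist'); im=manip.camera('wrist'); cv2.imwrite('pics/w1.png',im[:,:,::-1]); np.save('w1.npy',np.array(M[:5],dtype=object),allow_pickle=True)
print(M[3],M[4][:,2],manip.observe()['position'])
for p in [(.558,-.03,0),(.558,.023,0),(.567,.16,.016)]: print(proj(M,p))
E
```

```text
[0.58122114 0.28510057 0.45555019] [-0.0246869  -0.32415881 -0.94568051] [0.57460018 0.19866332 0.32221317]
[316.12943838 334.60993255]
[313.71203899 305.67216018]
[312.81784099 223.77078762]
```

View pics/w1.png

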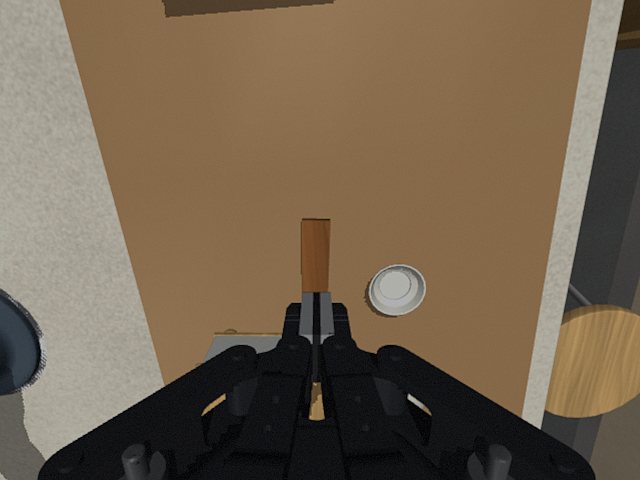

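The wrist view shows the wedge from the heel edge at about (302..330, 219) down to row 290, where the fingers hide its thin end. The dish is clear at (397,290). I'll refine the foot in the scene picture and the heel here.

```bash
python3 - <<'E'
from h import *
M=model('scene'); T=model('top'); W=model('wrist')
lid={'++':((332.9,243),(292.8,254.4)),'+-':((272.4,188.7),(415.3,266)),'--':((335.5,170.3),(410.6,360)),'-+':((402.4,216.6),(282.5,347.5))}
for k,(s,t) in lid.items():
    e1,d1=ray(M,*s); e2,d2=ray(T,*t)
    A=np.c_[d1,-d2]; x=np.linalg.lstsq(A,e2-e1,rcond=None)[0]; p=(e1+d1*x[0]+e2+d2*x[1])/2
    print(k,'tri',p.round(4),'s',onz(M,*s,.108).round(4)[:2],'t',onz(T,*t,.108).round(4)[:2])
im=cv2.imread('pics/w1.png'); c=im[205:288,285:345]
L=cv2.cvtColor(c,cv2.COLOR_BGR2LAB).astype(float); d=np.linalg.norm(L-np.median(L.reshape(-1,3),0),axis=2)
_,m=cv2.threshold(np.clip(3*d,0,255).astype(np.uint8),0,1,cv2.THRESH_OTSU)
for v in (222,230,245,260,275,285):
    u=np.where(m[v-205])[0]+285
    z=.015-.0013*(v-222)/10
    a,b=onz(W,u.min()-.5,v,z),onz(W,u.max()+.5,v,z); print(v,u.min(),u.max(),((a+b)/2).round(4)[:2],np.linalg.norm(a-b).round(4))
v=np.where(m[:,30])[0][0]+205; print('heel top',v,onz(W,316,v-.5,.016).round(4),onz(W,316,v-.5,0).round(4))
s=cv2.imread('pics/scene0.png')[225:340,290:420]; cv2.imwrite('pics/c2.png',cv2.resize(s,None,fx=5,fy=5,interpolation=cv2.INTER_CUBIC))
E
```

```text
++ tri [ 0.5796 -0.0117  0.1066] s [ 0.5812 -0.0107] t [ 0.579  -0.0115]
+- tri [ 0.5602 -0.2457  0.1092] s [ 0.5589 -0.247 ] t [ 0.5607 -0.2462]
-- tri [ 0.3842 -0.2337  0.103 ] s [ 0.3896 -0.226 ] t [ 0.3851 -0.2338]
-+ tri [0.4028 0.004  0.105 ] s [0.4054 0.0078] t [0.4037 0.0027]
222 301 330 [0.5708 0.1598] 0.0414
230 301 329 [0.5692 0.148 ] 0.0405
245 301 329 [0.5674 0.1252] 0.0413
260 301 328 [0.5649 0.1014] 0.0407
275 302 328 [0.5638 0.0767] 0.04
285 302 327 [0.5617 0.0597] 0.0391
heel top 218 [0.5719 0.1664 0.016 ] [0.5716 0.1622 0.    ]
```

View pics/c2.png

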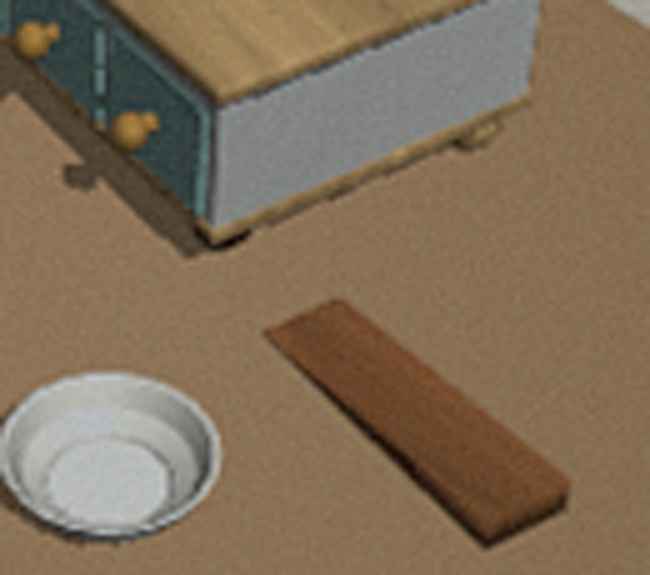

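The crop shows the wedge's thin edge at about (335,288) pointing at the dark foot at (335,272), parallel to the chest wall. The wrist, top and scene measurements agree: the wedge axis passes within about 4 mm of the foot, so a nearly straight push will do. I'll descend behind the heel with closed fingers.

Emit:
step_arm --pt "0 -0.02 0.35 0 0 0 0" --pt "0 -0.02 0.7 0 0 0 0" --pt "0 -0.02 1 0 0 0 0"

```text
t: 3.65
position: [0.5719, 0.1967, 0.2014]
tcp_rot: [[0.076, 0.997, -0.0], [0.997, -0.076, -0.003], [-0.003, -0.0, -1.0]]
wrist_force: [1.8, -0.0, 0.5]
opening: -0.0003
grasp_force: 0.0
```

Emit:
step_arm --pt "0 0 0.35 0 0 0 0" --pt "0 0 0.7 0 0 0 0" --pt "0 0 1 0 0 0 0"

```text
t: 4.03
position: [0.5719, 0.1966, 0.0813]
tcp_rot: [[0.076, 0.997, -0.001], [0.997, -0.076, -0.004], [-0.004, -0.0, -1.0]]
wrist_force: [0.5, 0.5, 0.4]
opening: 0.0
grasp_force: 0.0
```

Emit:
step_arm --pt "0 0 0.25 0 0 0 0" --pt "0 0 0.4 0 0 0 0" --pt "0 0 0.5 0 0 0 0" --pt "0 0 0.5 0 0 0 0"

```text
t: 4.53
position: [0.5715, 0.2002, 0.0231]
tcp_rot: [[0.072, 0.997, -0.0], [0.997, -0.072, -0.001], [-0.001, -0.0, -1.0]]
wrist_force: [0.1, 0.5, 0.6]
opening: 0.0003
grasp_force: 0.0
```

Emit:
step_arm --pt "0 0 0.07 0 0 0 0" --pt "-0.1 0 0.07 0 0 0 0" --pt "-0.2 0 0.07 0 0 0 0" --pt "-0.3 0.003 0.07 0 0 0 0" --pt "-0.4 0.006 0.07 0 0 0 0"

```text
t: 5.15
position: [0.5688, 0.1519, 0.0152]
tcp_rot: [[0.072, 0.997, 0.001], [0.997, -0.072, -0.0], [0.0, 0.001, -1.0]]
wrist_force: [-0.0, 1.0, 0.9]
opening: -0.0002
grasp_force: 0.2
```

Emit:
step_arm --pt "-0.06 0.002 0 0 0 0 0" --pt "-0.12 0.004 0 0 0 0 0" --pt "-0.18 0.006 0 0 0 0 0" --pt "-0.24 0.008 0 0 0 0 0" --pt "-0.24 0.008 0 0 0 0 0"

```text
t: 5.78
position: [0.5675, 0.1232, 0.0147]
tcp_rot: [[0.072, 0.997, -0.0], [0.997, -0.072, -0.001], [-0.001, -0.0, -1.0]]
wrist_force: [0.4, 0.7, 0.9]
opening: 0.0
grasp_force: 0.0
```

```bash
python3 - <<'E'
from h import *
im=manip.camera('scene'); t=manip.camera('top')
s=im[215:335,290:420,::-1]; k=t[235:300,190:320,::-1]
a=cv2.resize(np.vstack([s]),None,fx=3,fy=3,interpolation=2); b=cv2.resize(k,None,fx=3,fy=3,interpolation=2)
o=np.zeros((a.shape[0],a.shape[1]+b.shape[1],3),np.uint8); o[:,:a.shape[1]]=a; o[:b.shape[0],a.shape[1]:]=b
cv2.imwrite('pics/c3.png',o); print(o.shape,manip.observe()['wrist_force'])
E
```

```text
(360, 780, 3) [0.07154496 0.90379962 0.21057458]
```

View pics/c3.png

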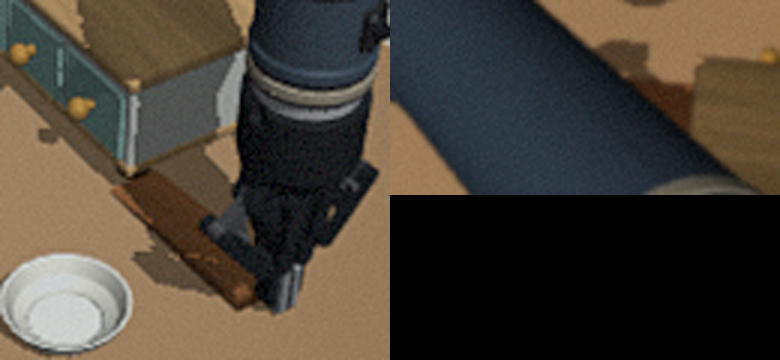

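The thin end (scene px ≈ (328,277) to (341,272)) has just reached the foot and the heel sits square on the fingers. I'll check the lateral position numerically.

```bash
python3 - <<'E'
from h import *
M=model('scene')
for p in [(328.3,276.7),(341,271.5)]: print(onz(M,*p,.002).round(4))
print(proj(M,(.557,-.03,.006)))
# long left edge of wedge: px crop (115,185)->(235,305)
print(onz(M,290+235/3,215+305/3,.0).round(4),onz(M,290+115/3,215+187/3,0).round(4))
E
```

```text
[ 0.5709 -0.0307  0.002 ]
[ 0.5385 -0.0271  0.002 ]
[333.60171741 272.81223211]
[0.5833 0.1045 0.    ] [ 0.5706 -0.0308  0.    ]
```

Emit:
step_arm --pt "-0.03 0.001 0 0 0 0 0" --pt "-0.06 0.002 0 0 0 0 0" --pt "-0.09 0.003 0 0 0 0 0" --pt "-0.12 0.004 0 0 0 0 0" --pt "-0.15 0.005 0 0 0 0 0"

```text
t: 6.5
position: [0.5669, 0.106, 0.0149]
tcp_rot: [[0.071, 0.997, 0.0], [0.997, -0.071, -0.0], [-0.0, 0.0, -1.0]]
wrist_force: [0.1, 0.1, 0.0]
opening: -0.0001
grasp_force: 0.3
```

Emit:
step_arm --pt "-0.01 0 0 0 0 0 0" --pt "-0.02 0 0 0 0 0 0" --pt "-0.03 0 0 0 0 0 0" --pt "-0.03 0 0 0 0 0 0"

```text
t: 7.0
position: [0.5666, 0.1025, 0.0149]
tcp_rot: [[0.071, 0.997, -0.0], [0.997, -0.071, -0.0], [-0.0, -0.0, -1.0]]
wrist_force: [0.5, -0.2, -0.2]
opening: -0.0001
grasp_force: 0.0
```

Emit:
step_arm --pt "-0.01 0 0 0 0 0 0" --pt "-0.02 0 0 0 0 0 0" --pt "-0.02 0 0 0 0 0 0"

```text
t: 7.38
position: [0.5665, 0.1, 0.0149]
tcp_rot: [[0.071, 0.997, -0.0], [0.997, -0.071, -0.0], [-0.0, -0.0, -1.0]]
wrist_force: [0.0, -0.1, 0.1]
opening: 0.0
grasp_force: 0.0
```

Emit:
step_arm --pt "-0.01 0 0 0 0 0 0" --pt "-0.02 0 0 0 0 0 0" --pt "-0.02 0 0 0 0 0 0"

```text
t: 7.75
position: [0.5663, 0.0977, 0.0149]
tcp_rot: [[0.071, 0.997, 0.0], [0.997, -0.071, -0.0], [-0.0, 0.0, -1.0]]
wrist_force: [-0.5, 0.6, -0.6]
opening: -0.0007
grasp_force: 0.0
```

Emit:
step_arm --pt "-0.007 0 0 0 0 0 0" --pt "-0.014 0 0 0 0 0 0" --pt "-0.014 0 0 0 0 0 0"

```text
t: 8.12
position: [0.5662, 0.0961, 0.0149]
tcp_rot: [[0.071, 0.997, 0.0], [0.997, -0.071, -0.0], [-0.0, 0.0, -1.0]]
wrist_force: [0.7, 0.6, 0.6]
opening: 0.0001
grasp_force: 0.0
```

Emit:
step_arm --pt "-0.007 0 0 0 0 0 0" --pt "-0.014 0 0 0 0 0 0" --pt "-0.014 0 0 0 0 0 0"

```text
t: 8.5
position: [0.5661, 0.0944, 0.0149]
tcp_rot: [[0.071, 0.997, 0.0], [0.997, -0.071, -0.0], [-0.0, 0.0, -1.0]]
wrist_force: [0.2, -0.0, -0.6]
opening: -0.0002
grasp_force: 0.0
```

Emit:
step_arm --pt "-0.007 0 0 0 0 0 0" --pt "-0.014 0 0 0 0 0 0" --pt "-0.014 0 0 0 0 0 0"

```text
t: 8.88
position: [0.5659, 0.0927, 0.0149]
tcp_rot: [[0.071, 0.997, 0.0], [0.997, -0.071, -0.0], [-0.0, 0.0, -1.0]]
wrist_force: [-0.1, -0.1, -0.1]
opening: 0.0002
grasp_force: 0.0
```

Emit:
step_arm --pt "-0.007 0 0 0 0 0 0" --pt "-0.014 0 0 0 0 0 0" --pt "-0.014 0 0 0 0 0 0"

```text
t: 9.25
position: [0.5658, 0.0909, 0.0149]
tcp_rot: [[0.071, 0.997, -0.0], [0.997, -0.071, -0.0], [-0.0, -0.0, -1.0]]
wrist_force: [0.5, -0.3, 0.4]
opening: 0.0001
grasp_force: 0.0
```

Emit:
step_arm --pt "-0.007 0 0 0 0 0 0" --pt "-0.014 0 0 0 0 0 0" --pt "-0.014 0 0 0 0 0 0"

```text
t: 9.62
position: [0.5657, 0.0895, 0.0149]
tcp_rot: [[0.071, 0.997, 0.0], [0.997, -0.071, 0.0], [0.0, 0.0, -1.0]]
wrist_force: [0.9, 1.3, 0.1]
opening: -0.0005
grasp_force: 0.3
```

Emit:
step_arm --pt "-0.007 0 0 0 0 0 0" --pt "-0.014 0 0 0 0 0 0" --pt "-0.014 0 0 0 0 0 0"

```text
t: 10.0
position: [0.5656, 0.0882, 0.015]
tcp_rot: [[0.071, 0.997, 0.0], [0.997, -0.071, 0.001], [0.001, 0.0, -1.0]]
wrist_force: [-0.6, 2.6, -0.5]
opening: 0.0001
grasp_force: 1.0
```

The force is climbing, so the wedge is bearing. A little more to seat it.

Emit:
step_arm --pt "-0.005 0 0 0 0 0 0" --pt "-0.005 0 0 0 0 0 0" --pt "-0.005 0 0 0 0 0 0"

```text
t: 10.38
position: [0.5656, 0.0875, 0.015]
tcp_rot: [[0.071, 0.997, 0.0], [0.997, -0.071, 0.0], [0.0, 0.0, -1.0]]
wrist_force: [0.1, 3.9, 0.4]
opening: -0.0001
grasp_force: 1.4
```

```bash
python3 - <<'E'
from h import *
M=model('scene'); F=[]
for i in range(3): im=manip.camera('scene'); F.append(manip.observe()['wrist_force'])
print(np.mean(F,0),manip.observe()['position'])
cv2.imwrite('pics/scene1.png',im[:,:,::-1])
cv2.imwrite('pics/c4.png',cv2.resize(im[165:325,260:420,::-1],None,fx=3.7,fy=3.7,interpolation=2))
E
```

```text
[ 0.12494204  2.98193103 -0.23720783] [0.56556426 0.08739158 0.01495225]
```

View pics/c4.png

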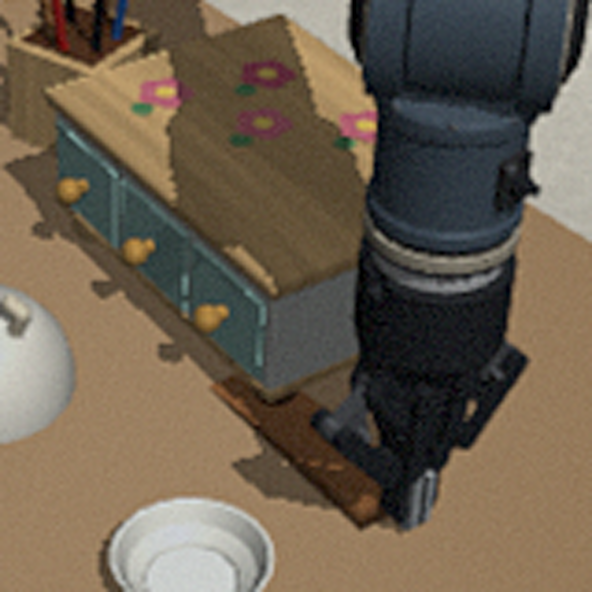

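The foot stands on the middle of the slope with about 3 N of push, and the chest has not visibly moved. I'll back off, rise, and go above corner_top.

Emit:
step_arm --pt "0.05 0 0 0 0 0 0" --pt "0.2 0 0 0 0 0 0" --pt "0.2 0 -0.4 0 0 0 0" --pt "0.2 0 -0.8 0 0 0 0" --pt "0.2 0 -1 0 0 0 0"

```text
t: 11.15
position: [0.5682, 0.1129, 0.1377]
tcp_rot: [[0.07, 0.998, 0.004], [0.998, -0.07, 0.001], [0.001, 0.004, -1.0]]
wrist_force: [0.8, -0.0, -0.6]
opening: -0.0002
grasp_force: 0.0
```

Emit:
step_arm --pt "0 0 -0.25 0 0 0 0" --pt "-0.4 0 -0.25 0 0 0 0" --pt "-0.8 0 -0.25 0 0 0 0" --pt "-1 0 -0.25 0 0 0 0" --pt "-1 0 -0.25 0 0 0 0"

```text
t: 11.78
position: [0.5587, -0.0101, 0.1648]
tcp_rot: [[0.074, 0.997, -0.0], [0.997, -0.074, -0.001], [-0.001, -0.0, -1.0]]
wrist_force: [-0.4, 1.4, 0.5]
opening: 0.0001
grasp_force: 0.0
```

Emit:
step_arm --pt "-0.17 0 0 0 0 0 0" --pt "-0.17 0 0.1 0 0 0 0" --pt "-0.17 0 0.25 0 0 0 0" --pt "-0.17 0 0.36 0 0 0 0" --pt "-0.17 0 0.36 0 0 0 0"

```text
t: 12.4
position: [0.5562, -0.028, 0.12]
tcp_rot: [[0.069, 0.998, -0.003], [0.998, -0.069, 0.001], [0.0, -0.003, -1.0]]
wrist_force: [-0.7, 0.4, -0.0]
opening: 0.0001
grasp_force: 0.0
```

Emit:
step_arm --pt "0 0 0.01 0 0 0 0" --pt "0 0 0.02 0 0 0 0" --pt "0 0 0.02 0 0 0 0"

```text
t: 12.78
position: [0.5574, -0.029, 0.1196]
tcp_rot: [[0.071, 0.997, 0.001], [0.997, -0.071, -0.0], [-0.0, 0.001, -1.0]]
wrist_force: [-0.3, 0.5, 1.1]
opening: 0.0007
grasp_force: 0.0
```

Emit:
step_arm --pt "0 0 0.01 0 0 0 0" --pt "0 0 0.01 0 0 0 0" --pt "0 0 0.01 0 0 0 0"

```text
t: 13.15
position: [0.5573, -0.0289, 0.1182]
tcp_rot: [[0.071, 0.997, 0.0], [0.997, -0.071, -0.0], [-0.0, 0.0, -1.0]]
wrist_force: [-0.5, -0.5, -0.5]
opening: 0.0
grasp_force: 0.0
```

Emit:
step_arm --pt "0 0 0.01 0 0 0 0" --pt "0 0 0.01 0 0 0 0" --pt "0 0 0.01 0 0 0 0"

```text
t: 13.52
position: [0.5573, -0.0289, 0.1169]
tcp_rot: [[0.071, 0.997, -0.0], [0.997, -0.071, 0.0], [0.0, -0.0, -1.0]]
wrist_force: [0.7, 0.2, -0.8]
opening: -0.0002
grasp_force: 0.0
```

Emit:
step_arm --pt "0 0 0.008 0 0 0 0" --pt "0 0 0.008 0 0 0 0" --pt "0 0 0.008 0 0 0 0"

```text
t: 13.9
position: [0.5573, -0.0289, 0.116]
tcp_rot: [[0.071, 0.997, 0.0], [0.997, -0.071, -0.0], [-0.0, 0.0, -1.0]]
wrist_force: [0.9, -0.1, -0.4]
opening: -0.0003
grasp_force: 0.0
```

Emit:
step_arm --pt "0 0 0.005 0 0 0 0" --pt "0 0 0.005 0 0 0 0" --pt "0 0 0.005 0 0 0 0"

```text
t: 14.28
position: [0.5574, -0.0289, 0.1158]
tcp_rot: [[0.071, 0.997, 0.0], [0.997, -0.071, -0.0], [-0.0, 0.0, -1.0]]
wrist_force: [-1.5, -0.2, 5.8]
opening: 0.0001
grasp_force: 2.7
```

It is stiff: 5.8 N at lid height with almost no sinking. I'll press slightly more and hold.

Emit:
step_arm --pt "0 0 0.004 0 0 0 0" --pt "0 0 0.004 0 0 0 0" --pt "0 0 0.004 0 0 0 0" --pt "0 0 0.004 0 0 0 0" --pt "0 0 0.004 0 0 0 0"

```text
t: 14.9
position: [0.5574, -0.0288, 0.1157]
tcp_rot: [[0.071, 0.997, 0.0], [0.997, -0.071, -0.001], [-0.001, 0.001, -1.0]]
wrist_force: [-2.2, -0.8, 8.6]
opening: -0.0001
grasp_force: 4.0
```

Emit:
step_arm --pt "0 0 -0.05 0 0 0 0" --pt "0 0 -0.25 0 0 0 0" --pt "0 0 -0.6 0 0 0 0" --pt "0 0 -1 0 0 0 0"

```text
t: 15.4
position: [0.5567, -0.029, 0.2353]
tcp_rot: [[0.071, 0.997, -0.002], [0.997, -0.071, 0.0], [0.0, -0.002, -1.0]]
wrist_force: [0.5, -0.6, -0.4]
opening: -0.0002
grasp_force: 0.0
```

Emit:
step_arm --pt "0.3 0 -0.2 0 0 0 0" --pt "0.6 -0.3 -0.4 0 0 0 0" --pt "1 -0.5 -0.6 0 0 0 0" --pt "1 -0.5 -0.6 0 0 0 0"

```text
t: 15.9
position: [0.5048, 0.1005, 0.3094]
tcp_rot: [[0.062, 0.998, 0.005], [0.998, -0.062, 0.001], [0.002, 0.005, -1.0]]
wrist_force: [0.6, -0.3, -0.5]
opening: -0.0001
grasp_force: 0.0
```

Emit:
step_arm --pt "0.3 0 0 0 0 0 0" --pt "0.6 0 0 0 0 0 0" --pt "1 0 0 0 0 0 0" --pt "1 0 0 0 0 0 0"

```text
t: 16.4
position: [0.5136, 0.2183, 0.3064]
tcp_rot: [[0.065, 0.998, -0.001], [0.998, -0.065, 0.003], [0.002, -0.001, -1.0]]
wrist_force: [-1.0, -0.6, -0.0]
opening: -0.0002
grasp_force: 0.0
```

```bash
python3 - <<'E'
from h import *
im=manip.camera('scene'); o=cv2.imread('pics/scene0.png')
b=im[165:335,200:420,::-1]; a=o[165:335,200:420]
cv2.imwrite('pics/c5.png',cv2.resize(np.vstack([a,b]),None,fx=1.75,fy=1.75,interpolation=2))
E
```

```text
(no output)
```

View pics/c5.png

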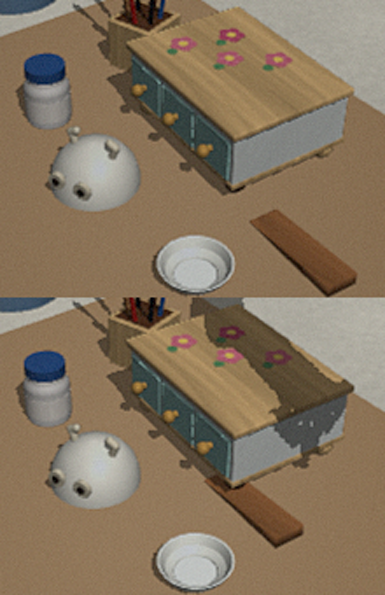

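Before and after match: the chest and the things around it are in place. The lid's near corner is at crop (230,138) before and (232,137) after. The wedge lies under the dark foot with the foot on its slope. Handing in.

```bash
python3 -c "
from plant import manip
print(manip.close_job())"
```

```text
the job is handed in; nothing more can be done
None
```

The wedge bears under the short foot (seated at about 3 N), the lid corner above it held under an 8.6 N press with about 0.1 mm of movement, the arm is clear, and the job is handed in; no verdict came back.

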